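Free the tray caddy's telescopic handle and hold it fully drawn out

TASK

Push the orange pedal of the instrument-tray caddy all the way down to free the transport lock, then let it come up. Then pinch the black handle bar so that its red button is squeezed in, draw the handle straight up past its first stop to its second stop, and keep holding it there, button squeezed: the program finishes while you hold the handle fully extended. Leave the trays and everything else on the bench where they are.

Things in the scene. Friction and masses are not known exactly. Their poses are not given: they have to be found in the camera images.
- caddy: Low rolling caddy that stands firmly on the bench (it does not move): blue deck 260 (x) x 280 (y) mm, top at 50 mm, on four black castors, with a grey spine 40 mm wide along its y axis, top at 105 mm, and two perforated steel trays (tops at 100 mm) beside the spine. Origin at bench level under the middle of the deck, which is the axis of the telescopic handle. The pedal sticks out at the -y end. z up; its yaw varies.
- pedal_pad (a point): Centre of the top face of the orange pedal pad, 56 (x) x 60 (y) mm, 200 mm from the caddy's origin towards the caddy's -y, 56 mm above the bench when up. Press it straight down from above.
- pedal (a joint): Angle of the sprung pedal about a hinge 65 mm inboard of the pad's centre: 0 up, 0.26 rad at the bottom stop (pad centre 17 mm lower). The press takes about 5 N at first, 10 to 12 N near the bottom; the pedal rises again when let go, and the lock then stays freed. The lock only frees in the last third of the stroke; until then the handle does not draw out.
- grip_center (a point): Middle of the black handle bar at the top of the telescope: bar 26 mm thick (caddy x) x 100 mm long (caddy y) x 30 mm high, centre 160 mm above the bench when stowed, 270 mm at the second stop. Take it from above, fingers closing along the caddy's x at the bar's middle. The telescope's sleeve below it, 34 mm across, ends 128 mm above the bench, and the bar's underside is at 145 mm. Axes as the caddy's.
- button_face (a point): Middle of the face of the red button, 36 (y) x 18 (z) mm, in the middle of the bar's +x side, standing 7 mm proud of the bar (33 mm over bar and button), level with the bar's middle.
- button (a joint): How far the sprung button is squeezed in, 0 to 0.006 m; fully in needs about 5.5 N. With it out, the stowed handle is latched and cannot be drawn.
- grip (a joint): Extension of the upper, thin tube with the bar out of the middle tube: 0 stowed, 0.055 m at its stop. It comes out first, with about 4 N of pull; at its end lies the first stop.
- mid_tube (a joint): Extension of the middle tube out of the sleeve: 0 stowed, 0.055 m at its stop, which is the second stop (110 mm in all). It follows only after the first stop, when the pull rises to about 9 to 11 N. Both tubes are sprung and run back in when let go.
- tray_a: Perforated steel tray with a silver lid, 90 x 240 x 50 mm, loose on the deck at the spine's -x side; to be left alone. Origin under its middle.
- tray_b: Perforated steel tray with a silver lid, 90 x 240 x 50 mm, loose on the deck at the spine's +x side; to be left alone. Origin under its middle.
- tray_c: Perforated steel tray with a black lid, 110 x 240 x 60 mm, loose on the bench; to be left alone. Origin under its middle.
- bowl: Steel bowl, 120 mm across, 45 mm high, on the bench; to be left alone. Origin under its middle.
- tape: Yellow roll of tape, 100 mm across, 25 mm high, flat on the bench; to be left alone. Origin under its middle.
- spray: White bottle with a blue cap, 60 mm across, 170 mm tall, on the bench; to be left alone. Origin under its middle.
- pouch_box: Cardboard box 60 x 160 x 50 mm on the bench beside the caddy, at its +x side; to be left alone. Origin under its middle.

How it is judged:
By the outcome, as a careful person would: the job done as asked, in the order asked, and still so for the second after the job is handed in, while the arm keeps its last pose, push and grip.
It also fails if it takes over 42 s, if anything falls off the work surface, if the arm or the gripper's body presses on something with over 40 N, if the wrist force passes 120 N, or if a joint passes its speed limit or range.

ROBOT

A 6-joint arm with a two-finger parallel gripper is mounted at the origin on the work surface. World frame = base frame: x ahead of the robot, y to its left, z up, the work surface at z = 0. Lengths are in m, angles in rad, forces in N, time in s.
With the tool pointing down it reaches from about 0.25 to 0.725 m from the base axis. Payload 4 kg.
Tool frame: the origin (TCP) lies on the centre line of the jaws, within the pads' length; the fingertips stand 19 mm ahead of it and the grasp point (between the pads) is the TCP; z points along the fingers, y is the direction in which the jaws open and shut (so a half turn about z gives the same grasp; the last joint's range is limited). The gripper opens to 85 mm and grips with 20 to 120 N. Pads are 22 mm wide; open, the fingers measure 114 mm over their backs; the gripper's body (76 mm by 85 mm) begins 54 mm behind the grasp point. The pads swing forward as they close: fully open they stand 13 mm farther back than shut.
Start: joints at [1.271, 0.241, 0.005, 1.335, 0, 1.571], TCP at [0.148, 0.478, 0.213] pointing down, gripper open.
Joint ranges: [-2.72, 2.72], [-1.05, 1.87], [-1.09, 1.28], [-1.99, 2.15], [-1.42, 1.44], [-3.14, 3.14]. Speed limits (rad/s): [2.79, 2.79, 3.14, 3.14, 3.14, 3.14].

INTERFACE

Orientations are given as a unit quaternion [x, y, z, w].
In Python, from workcell import bot gives the robot as it stands. The module is installed in compiled form; this text tells all that it offers.
- The arm moves only by the shell command python3 -m handwheel 'ROWS' [OPENING]. ROWS is JSON, a list of rows, each an object of numbers: "dx", "dy", "dz": the shift along the tool's x, y, z as a fraction of full scale; "ax", "ay", "az": the turn, a rotation vector about the tool's x, y, z as a fraction of full scale. In form: [{"dx": .., "dy": .., "dz": .., "ax": .., "ay": .., "az": ..}, ...]. A call has 1 to 12 rows; each row shifts and turns the commanded pose from where the row before left it, along the tool's axes as they then stand; what a row does not reach is not made up. Full scale, the value 1, is 2.5 cm for a shift and 0.15 rad for a turn. A row lasts 1/10 s, in which the tool goes at most 50 mm and 8.59 degrees, less where a joint would pass 70% of its speed; a pose out of reach is approached as far as the arm can. A call with a number of a shift or a turn outside -1 to 1 is refused whole. A call with a gripper value outside its range is refused whole. OPENING is the gripper's target within -1 to 1 (fully open at 1, half-way at 0, shut at -1), set as the call begins (- or left out, the last holds). The fingers move at their own pace and stop on an object; the grip force is fixed at half the most. Time passes only in rows, so rows that do not move let the fingers close. It gives the time, the measured TCP pose, the force and the opening at its end, in the units of the state.
- bot.get_obs(): the state, without advancing time (a new reading comes with each control period).
- bot.camera(name): name is "scene" or "top" or "wrist"; returns a dict with "img" (384x512x3 uint8, red, green, blue), "intrinsics" (3x3 intrinsics, pixels), "eye" and "rotation" of the camera in the world. Camera axes: x right, y down, z forward; pixel columns grow to the right and rows downward; lengths in m; the calibration is good to about 2 mm. The wrist camera is an equidistant fisheye: a pixel r from the principal point sees the ray r / f radians off the axis. A picture is of the moment at which its call begins. There is no depth.
- bot.job_done(): hands the job in, once; it reports no verdict.
Trained networks look in a picture, given as the dict that the camera call returned (one of the last four; its "shot" number tells which), for a name from the list of things; names that differ only in an ending like _2 or _b are one class to them, and where a whole thing is asked for, a point or a joint stands for the part that bears it (a point fixed in the world has none). Each returns a list of dicts, best first, with "confidence" (0 to 1); they miss things now and then, are a little off and sometimes report something else, mostly with a low value. They report only what shows in the picture. A call takes as long as a camera call.
- bot.trace(thing, picture): "region" (384x512 bool, what is visible of it) and "rect" ([centre column, centre row, width, height] in pixels, round what is visible of it).
The state is a dict: "clock": time; "joint_pos": joint angles; "joint_vel": joint speeds; "tau": joint torques, N m; "eef_pos": TCP position; "tool_rot": TCP orientation; "ft_force": force on the tool from outside, world axes, zero at the start; "ft_torque": the same for the moment, N m; "grip_width": finger opening in m.
Only numpy, scipy, OpenCV 4.12 (cv2) and the standard library are available. Lean on these libraries where they do the work, as an engineer would, in place of code of your own. Each camera call takes 0.05 s, during which the arm holds its last target.

## Working session

There is one attempt and no reset: what is moved stays moved. The work goes in short steps, Python scripts to look and compute and a shell command to move; the robot and the scene stay as the last step left them, time stands still between calls to the robot, and variables do not carry over. Pictures are saved under pics/ and viewed, and the job is handed in when it is done.

```bash
mkdir -p pics; python3 - <<'E'
from workcell import bot
import cv2
o=bot.get_obs();print({k:(v if not hasattr(v,'round') else v) for k,v in o.items()})
for n in ["top","scene"]:
    p=bot.camera(n);cv2.imwrite(f"pics/{n}1.png",p["img"][:,:,::-1])
    print(n,p["intrinsics"],p["eye"],p["rotation"])
    for t in ["pedal_pad","grip_center","button_face","caddy","tray_b","pouch_box","spray"]:
        for r in bot.trace(t,p)[:2]: print(t,round(r["confidence"],2),r["rect"])
E
```

```text
{'clock': 0.0, 'joint_pos': array([ 1.27102013e+00,  2.41428900e-01,  3.76346248e-03,  1.33518430e+00,
       -2.07397490e-05,  1.57077677e+00]), 'joint_vel': array([-0.00114675, -0.00071021, -0.00044187,  0.00055847, -0.00165714,
        0.00127679]), 'tau': array([ 7.00970813e-04, -3.72320795e+01,  2.52407062e+01,  1.69620174e-02,
        6.18919034e-05,  2.44004113e-06]), 'eef_pos': array([0.14746927, 0.47708365, 0.21222   ]), 'tool_rot': array([ 1.49317727e-01,  9.88788735e-01, -1.01674048e-03, -1.43071618e-04]), 'ft_force': array([-0.59149045,  0.47977753, -0.38270151]), 'ft_torque': array([ 0.03330992,  0.00637119, -0.01647106]), 'grip_width': 0.0854329954386837}
top [[360.07174703   0.         255.08551056]
 [  0.         360.07174703 192.16595155]
 [  0.           0.           1.        ]] [0.43828513 0.0144729  1.3356675 ] [-0.70144488  0.70983393 -0.04360851  0.04700178]
pedal_pad 0.67 [288.8, 222.6, 26.8, 19.1]
grip_center 0.82 [236.9, 204.8, 28.1, 14.9]
caddy 0.7 [246.6, 207.4, 107.5, 89.7]
tray_b 0.79 [232.3, 228.6, 74.7, 45.1]
tray_b 0.74 [248.6, 187.2, 73.3, 45.6]
pouch_box 0.62 [255.2, 157.8, 43.7, 22.0]
pouch_box 0.15 [236.4, 206.5, 28.9, 14.8]
spray 0.63 [133.8, 188.6, 27.1, 18.6]
spray 0.4 [237.2, 204.2, 32.9, 14.4]
scene [[480.67712103   0.         252.93404277]
 [  0.         480.67712103 196.83210339]
 [  0.           0.           1.        ]] [1.50374892 0.30045194 1.27414018] [ 0.56063166  0.75759162 -0.27145471 -0.19508824]
pedal_pad 0.53 [230.3, 173.9, 22.5, 15.9]
grip_center 0.72 [282.4, 179.1, 28.8, 22.7]
button_face 0.43 [276.2, 183.9, 11.3, 6.4]
caddy 0.75 [276.7, 208.2, 118.2, 84.3]
caddy 0.45 [123.1, 192.3, 28.6, 27.5]
tray_b 0.95 [289.0, 178.3, 73.2, 46.5]
tray_b 0.86 [265.9, 212.4, 78.3, 60.3]
pouch_box 0.89 [244.4, 246.1, 56.6, 41.4]
pouch_box 0.38 [275.9, 208.1, 115.5, 80.9]
spray 0.59 [390.9, 244.3, 29.3, 43.0]
```

```bash
cat > h.py <<'E'
import numpy as np
from scipy.spatial.transform import Rotation as R
def atz(p,u,v,z):
    K=p["intrinsics"];d=R.from_quat(p["rotation"]).apply([(u-K[0,2])/K[0,0],(v-K[1,2])/K[1,1],1])
    e=np.array(p["eye"]);return e+d*(z-e[2])/d[2]
def proj(p,X):
    K=p["intrinsics"];c=R.from_quat(p["rotation"]).inv().apply(np.array(X)-p["eye"]);return (K@(c/c[2]))[:2]
E
python3 - <<'E'
from workcell import bot
from h import *
import cv2
ps={}
for n in ["top","scene"]:
    p=ps[n]=bot.camera(n)
    for t,z in [("pedal_pad",.056),("grip_center",.165),("tray_b",.095),("pouch_box",.045),("spray",.1),("tray_c",.05),("bowl",.03),("tape",.02)]:
        for r in bot.trace(t,p)[:2]:
            ys,xs=np.nonzero(r["region"]);print(n,t,round(r["confidence"],2),atz(p,xs.mean(),ys.mean(),z).round(4))
            if t in("pedal_pad","grip_center","tray_b") and len(xs)>5:
                w=np.array([atz(p,a,b,z)[:2] for a,b in zip(xs,ys)]);rc=cv2.minAreaRect(w.astype(np.float32)*1000);print("   rect mm",rc)
    im=cv2.resize(p["img"][100:290,130:400],None,fx=2.9,fy=2.9,interpolation=cv2.INTER_CUBIC);cv2.imwrite(f"pics/{n}_c.png",im[:,:,::-1])
E
```

```text
top pedal_pad 0.79 [ 0.4884 -0.1014  0.056 ]
   rect mm ((490.50494384765625, -95.44992065429688), (87.72693634033203, 58.36210632324219), 72.50274658203125)
top pedal_pad 0.7 [ 0.636  -0.4221  0.056 ]
   rect mm ((637.6906127929688, -422.9974365234375), (97.62541961669922, 99.13434600830078), 42.82862854003906)
top grip_center 0.76 [0.5528 0.0824 0.165 ]
   rect mm ((554.1307373046875, 82.1376953125), (101.55186462402344, 33.73747634887695), 71.66610717773438)
top grip_center 0.61 [ 0.6174 -0.3883  0.165 ]
   rect mm ((620.6340942382812, -387.4267883300781), (86.90398406982422, 93.0753402709961), 42.82868957519531)
top tray_b 0.83 [0.478  0.0977 0.095 ]
   rect mm ((479.0687561035156, 97.08940124511719), (241.74000549316406, 94.71981048583984), 71.79759216308594)
top tray_b 0.75 [0.6188 0.0526 0.095 ]
   rect mm ((618.889892578125, 53.31669616699219), (246.93081665039062, 98.35101318359375), 71.87690734863281)
top pouch_box 0.67 [0.7238 0.0205 0.045 ]
top spray 0.74 [0.6219 0.4401 0.1   ]
top spray 0.64 [ 0.4877 -0.0969  0.1   ]
top tray_c 0.83 [0.4794 0.1007 0.05  ]
top tray_c 0.75
[... 381 characters left out ...]
41003418), 70.76509094238281)
scene tray_b 0.98 [0.4776 0.1125 0.095 ]
   rect mm ((478.73779296875, 100.17027282714844), (257.1351318359375, 99.47787475585938), 72.24971771240234)
scene tray_b 0.95 [0.6344 0.0576 0.095 ]
   rect mm ((631.5657958984375, 52.4345703125), (257.4204406738281, 119.13014221191406), 72.0228271484375)
scene pouch_box 0.82 [0.7421 0.0246 0.045 ]
scene pouch_box 0.25 [0.4341 0.1039 0.045 ]
scene spray 0.78 [0.647  0.4451 0.1   ]
scene tray_c 0.98 [0.4385 0.1053 0.05  ]
scene tray_c 0.95 [0.6013 0.0484 0.05  ]
scene bowl 0.58 [ 0.4429 -0.4761  0.03  ]
scene bowl 0.46 [0.421  0.0992 0.03  ]
scene tape 0.69 [ 0.6496 -0.4392  0.02  ]
scene tape 0.49 [0.5905 0.4545 0.02  ]
```

View pics/top1.png

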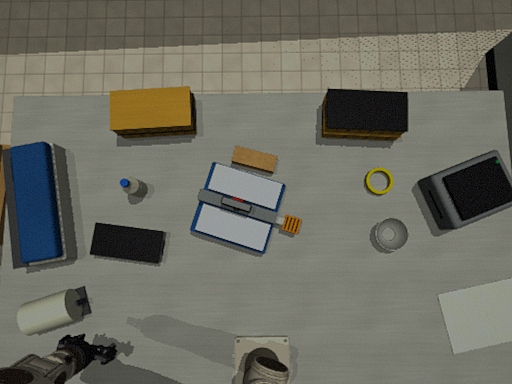

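View pics/scene1.png

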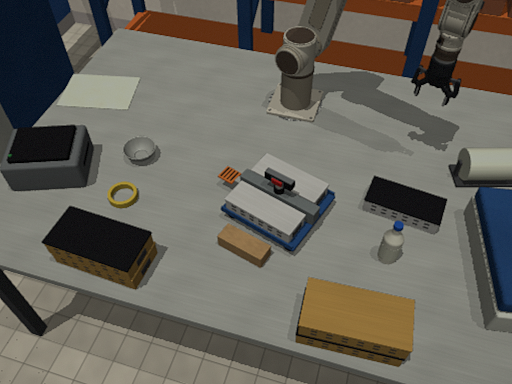

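View pics/top_c.png

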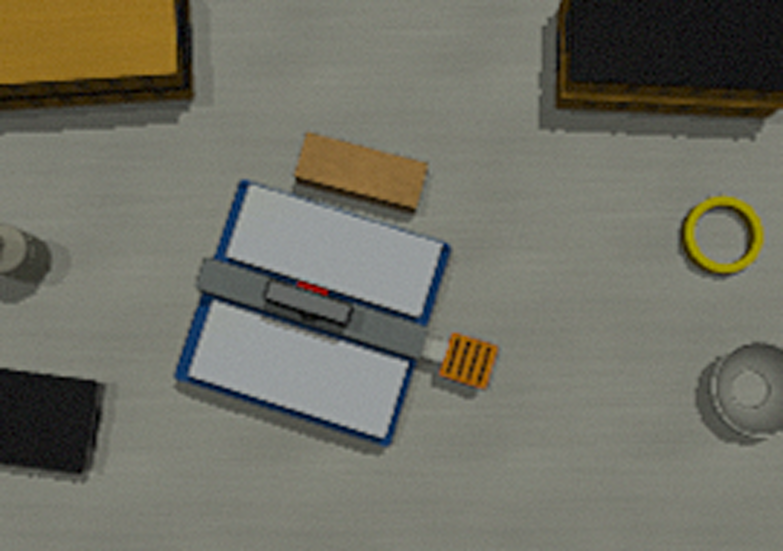

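```bash
python3 - <<'E'
from workcell import bot
from h import *
import cv2
for n in ["top","scene"]:
    p=bot.camera(n);im=p["img"];hsv=cv2.cvtColor(im,cv2.COLOR_RGB2HSV)
    cols,rows=np.meshgrid(np.arange(512),np.arange(384))
    u,v=proj(p,[.49,-.1,.056]);near=(abs(cols-u)<22)&(abs(rows-v)<22)
    m=(hsv[...,0]<22)&(hsv[...,1]>130)&near
    m=cv2.morphologyEx(m.astype(np.uint8),cv2.MORPH_CLOSE,np.ones((5,5)))
    ys,xs=np.nonzero(m);w=np.array([atz(p,a,b,.054)[:2]*1000 for a,b in zip(xs,ys)],np.float32)
    print(n,"pedal",len(xs),w.mean(0),cv2.minAreaRect(w))
    u,v=proj(p,[.56,.08,.16]);near=(abs(cols-u)<25)&(abs(rows-v)<25)
    m=((hsv[...,0]<8)|(hsv[...,0]>172))&(hsv[...,1]>130)&(hsv[...,2]>70)&near
    ys,xs=np.nonzero(m);print("button",len(xs),atz(p,xs.mean(),ys.mean(),.16 if n=="scene" else .168))
    def draw(o,yaw,out):
        c,s=np.cos(yaw),np.sin(yaw);big=cv2.resize(im,None,fx=4,fy=4,interpolation=cv2.INTER_CUBIC)
        def W(x,y,z): return [o[0]+c*x-s*y,o[1]+s*x+c*y,z]
        def box(x0,x1,y0,y1,z,col):
            q=np.array([(proj(p,W(*a,z))+.5)*4-.5 for a in [(x0,y0),(x1,y0),(x1,y1),(x0,y1)]]).round().astype(np.int32);cv2.polylines(big,[q],True,col,1)
        box(-.13,.13,-.14,.14,.05,(0,255,255));box(-.013,.013,-.05,.05,.175,(0,255,0));box(-.028,.028,-.23,-.17,.056,(255,0,255));box(-.02,.02,-.14,.14,.105,(255,255,0))
        u,v=(proj(p,[o[0],o[1],.1])*4).astype(int);b=big[v-290:v+290,u-340:u+340];cv2.imwrite(out,b[:,:,::-1])
    draw((.553,.081),np.radians(-18),f"pics/ov_{n}.png")
E
```

```text
top pedal 261 [ 488.08444  -106.899414] ((488.6764831542969, -106.87433624267578), (59.22163009643555, 54.999874114990234), 70.91887664794922)
button 23 [0.56752152 0.07663251 0.168     ]
scene pedal 222 [ 491.22845  -109.546265] ((490.95928955078125, -109.30375671386719), (58.77073669433594, 57.83238983154297), 70.8912124633789)
button 53 [0.56590393 0.07504949 0.16      ]
```

View pics/ov_top.png

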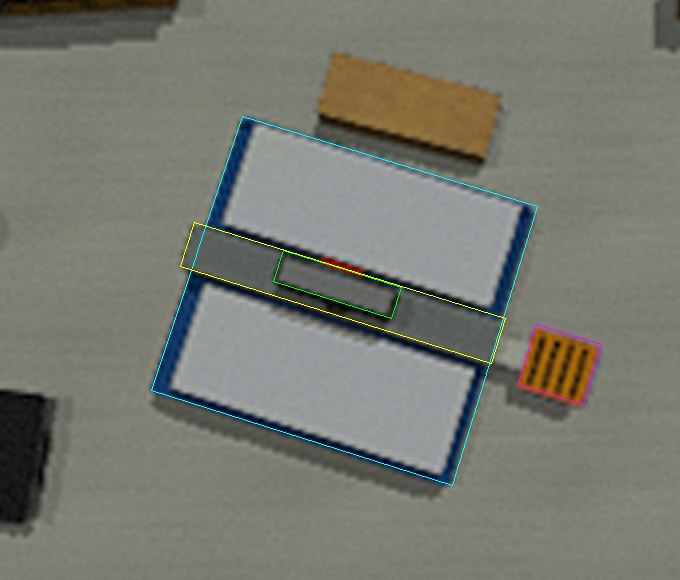

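View pics/ov_scene.png

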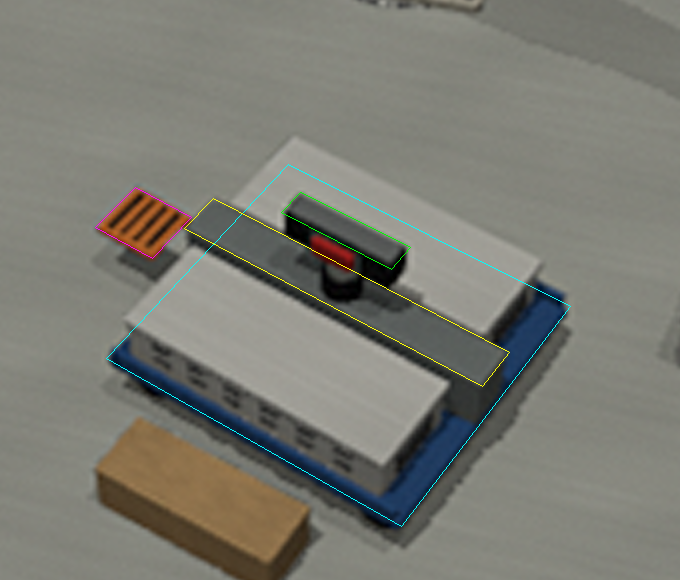

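```bash
python3 -m handwheel '[{"dx":-0.9,"dy":-0.85},{"dx":-1,"dy":-0.9},{"dx":-1,"dy":-0.9},{"dx":-1,"dy":-0.9},{"dx":-1,"dy":-0.9},{"dx":-1,"dy":-0.9},{"dx":-1,"dy":-0.9},{"dx":-1,"dy":-0.9},{"dx":-1,"dy":-0.9},{"dx":-1,"dy":-0.9},{"dx":-1,"dy":-0.9},{"dx":-1,"dy":-0.9}]' -1
cat > where.py <<'E'
from workcell import bot
from h import *
import sys
o=bot.get_obs();t=[float(a) for a in sys.argv[1:4]]
Rt=R.from_quat(o["tool_rot"]);M=Rt.as_matrix()
c,s=np.cos(np.radians(-18)),np.sin(np.radians(-18))
D=np.array([[c,-s,0],[s,c,0],[0,0,1]])
# want tool y = caddy x, tool z down
Y=D[:,0];Z=np.array([0,0,-1.]);X=np.cross(Y,Z);G=np.stack([X,Y,Z],1)
print("clock",o["clock"].__round__(2),"pos",o["eef_pos"].round(4),"q",o["joint_pos"].round(2),"F",o["ft_force"].round(1),"w",round(o["grip_width"],4))
print("rows-units shift",(M.T@(np.array(t)-o["eef_pos"])/.025).round(2),"turn",(R.from_matrix(M.T@G).as_rotvec()/.15).round(2))
E
python3 where.py .4912 -.1092 .212
```

```text
clock 1.8 pos [0.1477 0.4777 0.2131] q [1.27 0.24 0.   1.34 0.   1.57] F [-0.2  0.1  0.2] w 0.0853
rows-units shift [-20.06 -18.37   0.04] turn [-0.   -0.   10.57]invalid input
```

```bash
python3 -m handwheel '[{"dx":-0.9,"dy":-0.85,"dz":0,"ax":0,"ay":0,"az":0},{"dx":-1,"dy":-0.9,"dz":0,"ax":0,"ay":0,"az":0}]' -1; python3 where.py .4912 -.1092 .212
```

```text
clock: 2.0
eef_pos: [0.1801, 0.4218, 0.2128]
tool_rot: [0.148, 0.989, -0.0, 0.0]
ft_force: [0.9, 0.1, 0.2]
grip_width: 0.0591
clock 2.0 pos [0.1801 0.4218 0.2128] q [ 1.17  0.16 -0.1   1.31 -0.    1.46] F [0.9 0.1 0.2] w 0.0591
rows-units shift [-18.13 -16.66   0.04] turn [-0.    0.   10.58]
```

```bash
python3 -m handwheel '[{"dx":-1,"dy":-0.92,"dz":0,"ax":0,"ay":0,"az":0},{"dx":-1,"dy":-0.92,"dz":0,"ax":0,"ay":0,"az":0},{"dx":-1,"dy":-0.92,"dz":0,"ax":0,"ay":0,"az":0},{"dx":-1,"dy":-0.92,"dz":0,"ax":0,"ay":0,"az":0},{"dx":-1,"dy":-0.92,"dz":0,"ax":0,"ay":0,"az":0},{"dx":-1,"dy":-0.92,"dz":0,"ax":0,"ay":0,"az":0},{"dx":-1,"dy":-0.92,"dz":0,"ax":0,"ay":0,"az":0},{"dx":-1,"dy":-0.92,"dz":0,"ax":0,"ay":0,"az":0},{"dx":-1,"dy":-0.92,"dz":0,"ax":0,"ay":0,"az":0},{"dx":-1,"dy":-0.92,"dz":0,"ax":0,"ay":0,"az":0},{"dx":-1,"dy":-0.92,"dz":0,"ax":0,"ay":0,"az":0},{"dx":-1,"dy":-0.92,"dz":0,"ax":0,"ay":0,"az":0}]' -1; python3 where.py .4912 -.1092 .212
```

```text
clock: 3.2
eef_pos: [0.3858, 0.0683, 0.2134]
tool_rot: [0.149, 0.989, 0.0, 0.0]
ft_force: [-0.3, 0.4, -0.8]
grip_width: -0.0002
clock 3.2 pos [0.3858 0.0683 0.2134] q [ 0.17  0.02 -0.25  1.3   0.    0.47] F [-0.3  0.4 -0.8] w -0.0002
rows-units shift [-6.12 -5.54  0.06] turn [1.000e-02 0.000e+00 1.057e+01]
```

```bash
python3 -m handwheel '[{"dx":-1,"dy":-0.92,"dz":0,"ax":0,"ay":0,"az":0},{"dx":-1,"dy":-0.92,"dz":0,"ax":0,"ay":0,"az":0},{"dx":-1,"dy":-0.92,"dz":0,"ax":0,"ay":0,"az":0},{"dx":-1,"dy":-0.92,"dz":0,"ax":0,"ay":0,"az":0},{"dx":-1,"dy":-0.92,"dz":0,"ax":0,"ay":0,"az":0}]' -1; python3 -m handwheel '[{"dx":0,"dy":0,"dz":0,"ax":0,"ay":0,"az":0.96},{"dx":0,"dy":0,"dz":0,"ax":0,"ay":0,"az":0.96},{"dx":0,"dy":0,"dz":0,"ax":0,"ay":0,"az":0.96},{"dx":0,"dy":0,"dz":0,"ax":0,"ay":0,"az":0.96},{"dx":0,"dy":0,"dz":0,"ax":0,"ay":0,"az":0.96},{"dx":0,"dy":0,"dz":0,"ax":0,"ay":0,"az":0.96},{"dx":0,"dy":0,"dz":0,"ax":0,"ay":0,"az":0.96},{"dx":0,"dy":0,"dz":0,"ax":0,"ay":0,"az":0.96},{"dx":0,"dy":0,"dz":0,"ax":0,"ay":0,"az":0.96},{"dx":0,"dy":0,"dz":0,"ax":0,"ay":0,"az":0.96},{"dx":0,"dy":0,"dz":0,"ax":0,"ay":0,"az":0.96},{"dx":0,"dy":0,"dz":0,"ax":0,"ay":0,"az":0}]' -1; python3 where.py .4912 -.1092 .085
```

```text
clock: 3.7
eef_pos: [0.4713, -0.0786, 0.2132]
tool_rot: [0.149, 0.989, 0.0, 0.0]
ft_force: [0.4, 0.8, 1.2]
grip_width: 0.0
clock: 4.9
eef_pos: [0.4707, -0.0772, 0.2131]
tool_rot: [0.809, 0.588, 0.0, 0.0]
ft_force: [-0.4, -0.0, -0.1]
grip_width: 0.0
clock 4.9 pos [ 0.4707 -0.0772  0.2131] q [-0.16  0.2  -0.05  1.32 -0.    1.72] F [-0.4 -0.  -0.1] w 0.0
rows-units shift [-0.96  1.17  5.12] turn [0.   0.   0.01]
```

```bash
python3 -m handwheel '[{"dx":-0.5,"dy":0.6,"dz":0.4,"ax":0,"ay":0,"az":0},{"dx":-0.46,"dy":0.57,"dz":0.8,"ax":0,"ay":0,"az":0},{"dx":0,"dy":0,"dz":1,"ax":0,"ay":0,"az":0},{"dx":0,"dy":0,"dz":1,"ax":0,"ay":0,"az":0},{"dx":0,"dy":0,"dz":1,"ax":0,"ay":0,"az":0},{"dx":0,"dy":0,"dz":0.5,"ax":0,"ay":0,"az":0},{"dx":0,"dy":0,"dz":0.1,"ax":0,"ay":0,"az":0},{"dx":0,"dy":0,"dz":0,"ax":0,"ay":0,"az":0}]' -1;  python3 where.py .4912 -.1092 .058
python3 - <<'E'
from workcell import bot
import cv2
p=bot.camera("scene");cv2.imwrite("pics/s2.png",cv2.resize(p["img"][110:290,150:350],None,fx=3,fy=3,interpolation=2)[:,:,::-1])
E
```

```text
clock: 5.7
eef_pos: [0.491, -0.109, 0.093]
tool_rot: [0.808, 0.589, -0.0, -0.0]
ft_force: [0.8, 0.5, 0.4]
grip_width: -0.0001
clock 5.7 pos [ 0.491 -0.109  0.093] q [-0.22  0.33 -0.2   1.04  0.    1.66] F [0.8 0.5 0.4] w -0.0001
rows-units shift [-0.    0.01  1.4 ] turn [-0.    0.    0.02]
```

View pics/s2.png

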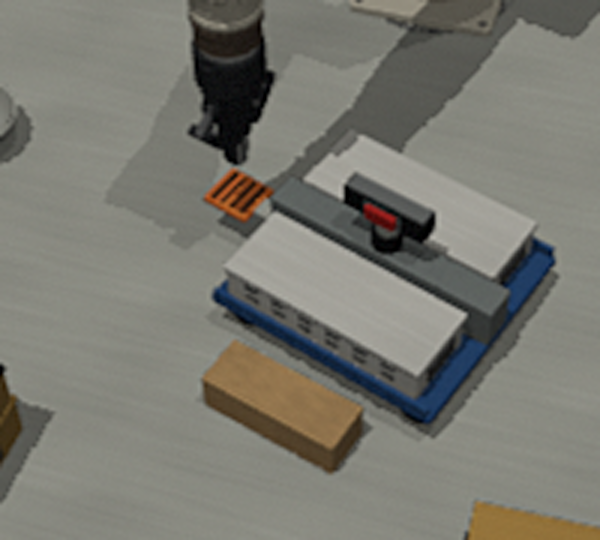

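The picture shows the closed fingertips (237,160) directly above the orange pad (237,193). I'll press it.

```bash
python3 -m handwheel '[{"dx":0,"dy":0,"dz":0.5,"ax":0,"ay":0,"az":0},{"dx":0,"dy":0,"dz":0.3,"ax":0,"ay":0,"az":0},{"dx":0,"dy":0,"dz":0.2,"ax":0,"ay":0,"az":0},{"dx":0,"dy":0,"dz":0,"ax":0,"ay":0,"az":0}]' -1;python3 -m handwheel '[{"dx":0,"dy":0,"dz":0.16,"ax":0,"ay":0,"az":0},{"dx":0,"dy":0,"dz":0.16,"ax":0,"ay":0,"az":0},{"dx":0,"dy":0,"dz":0,"ax":0,"ay":0,"az":0}]' -1
```

```text
clock: 6.15
eef_pos: [0.4908, -0.1089, 0.0678]
tool_rot: [0.809, 0.588, -0.0, -0.0]
ft_force: [0.0, -0.0, -0.2]
grip_width: -0.0002
clock: 6.45
eef_pos: [0.4908, -0.109, 0.0596]
tool_rot: [0.809, 0.588, -0.0, -0.0]
ft_force: [0.0, -0.4, 0.8]
grip_width: 0.0002
```

```bash
python3 - <<'E'
from workcell import bot
import cv2
p=bot.camera("scene");cv2.imwrite("pics/s3.png",cv2.resize(p["img"][110:250,180:330],None,fx=4,fy=4,interpolation=2)[:,:,::-1])
p=bot.camera("wrist");cv2.imwrite("pics/w3.png",p["img"][:,:,::-1])
E
python3 where.py .4912 -.1092 .055
```

```text
clock 6.55 pos [ 0.4911 -0.109   0.0601] q [-0.22  0.37 -0.24  0.96  0.    1.67] F [ 1.2  0.9 -0.3] w 0.0001
rows-units shift [-0.01  0.01  0.2 ] turn [-0.   -0.    0.01]
```

View pics/s3.png

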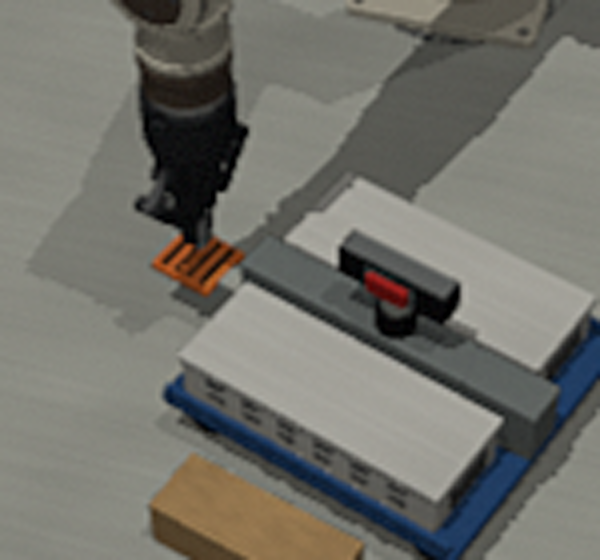

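View pics/w3.png

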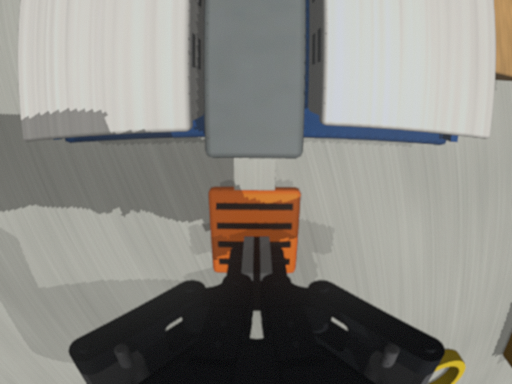

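```bash
python3 - <<'E'
from workcell import bot
from h import *
p=bot.camera("scene")
for z in (.04,.05,.056,.06,.07): print(z,(proj(p,[.491,-.109,z])-[180,110]).round(1)*4)
E
python3 -m handwheel '[{"dx":0,"dy":0,"dz":0.12,"ax":0,"ay":0,"az":0},{"dx":0,"dy":0,"dz":0.12,"ax":0,"ay":0,"az":0},{"dx":0,"dy":0,"dz":0,"ax":0,"ay":0,"az":0}]' -1
```

```text
0.04 [196.8 268.8]
0.05 [196.  261.2]
0.056 [195.6 256.4]
0.06 [195.6 253.2]
0.07 [194.8 245.2]
clock: 6.9
eef_pos: [0.4907, -0.109, 0.0536]
tool_rot: [0.809, 0.588, -0.0, -0.0]
ft_force: [-0.6, 0.2, 0.6]
grip_width: 0.0002
```

```bash
python3 -m handwheel '[{"dx":0,"dy":0,"dz":0.12,"ax":0,"ay":0,"az":0},{"dx":0,"dy":0,"dz":0.12,"ax":0,"ay":0,"az":0},{"dx":0,"dy":0,"dz":0,"ax":0,"ay":0,"az":0}]' -1
python3 - <<'E'
from workcell import bot
import cv2
p=bot.camera("scene");cv2.imwrite("pics/s4.png",cv2.resize(p["img"][140:210,190:290],None,fx=8,fy=8,interpolation=2)[:,:,::-1])
p=bot.camera("wrist");cv2.imwrite("pics/w4.png",p["img"][:,:,::-1])
E
```

```text
clock: 7.2
eef_pos: [0.4907, -0.1089, 0.0475]
tool_rot: [0.809, 0.588, -0.0, -0.0]
ft_force: [0.2, 0.0, 0.5]
grip_width: -0.0
```

View pics/s4.png

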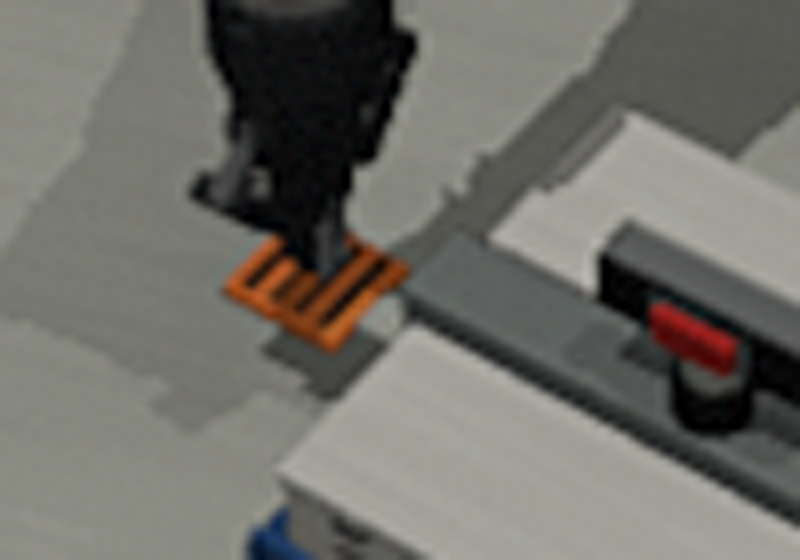

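View pics/w4.png

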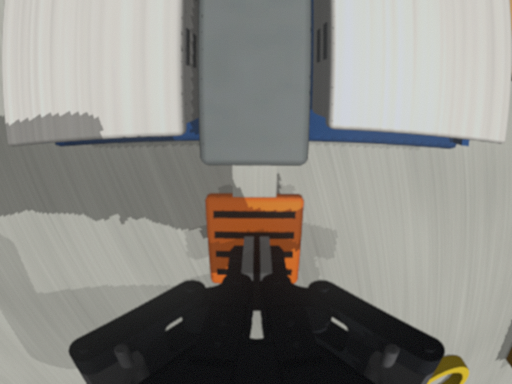

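```bash
cat >> h.py <<'E'
def wray(p,u,v):
    K=p["intrinsics"];d=np.array([u-K[0,2],v-K[1,2]]);r=np.hypot(*d);t=r/K[0,0]
    return R.from_quat(p["rotation"]).apply([*(d/r*np.sin(t)),np.cos(t)])
E
python3 - <<'E'
from workcell import bot
from h import *
p=bot.camera("wrist");o=bot.get_obs();print(p["eye"],p["rotation"],p["intrinsics"][0])
R0=R.from_quat(o["tool_rot"]);T=lambda x:R0.inv().apply(x)
print("eye in tool",T(p["eye"]-o["eef_pos"]))
for n,u,v in [("tip",257,236),("padnear",255,196),("padfar",255,281),("spine end top",254,164)]:
    d=wray(p,u,v);e=np.array(p["eye"])
    dt=T(d);et=T(e-o["eef_pos"]);k=-et[0]/dt[0];print(n,"tool-axis hit",(et+k*dt).round(4))
    for z in(.039,.056,.105): print("   z",z,(e+d*(z-e[2])/d[2]).round(4))
E
```

```text
[ 0.51613284 -0.02994448  0.20770692] [ 0.97402522 -0.15363921 -0.02573416  0.16433993] [297.31863964   0.         256.28559613]
eye in tool [ 0.08294477 -0.00059643 -0.15961322]
tip tool-axis hit [ 0.     -0.0001 -0.0034]
   z 0.039 [ 0.4891 -0.1153  0.039 ]
   z 0.056 [ 0.4918 -0.1067  0.056 ]
   z 0.105 [ 0.4997 -0.0819  0.105 ]
padnear tool-axis hit [ 0.     -0.0015  0.0651]
   z 0.039 [ 0.4963 -0.089   0.039 ]
   z 0.056 [ 0.4983 -0.083   0.056 ]
   z 0.105 [ 0.5041 -0.0659  0.105 ]
padfar tool-axis hit [ 0.     -0.0011 -0.0481]
   z 0.039 [ 0.4767 -0.1491  0.039 ]
   z 0.056 [ 0.4807 -0.1371  0.056 ]
   z 0.105 [ 0.4921 -0.1025  0.105 ]
spine end top tool-axis hit [ 0.     -0.0031  0.1709]
   z 0.039 [ 0.5019 -0.0698  0.039 ]
   z 0.056 [ 0.5033 -0.0658  0.056 ]
   z 0.105 [ 0.5075 -0.0542  0.105 ]
```

```bash
python3 -m handwheel '[{"dx":0,"dy":0,"dz":0.12,"ax":0,"ay":0,"az":0},{"dx":0,"dy":0,"dz":0.12,"ax":0,"ay":0,"az":0},{"dx":0,"dy":0,"dz":0,"ax":0,"ay":0,"az":0}]' -1
python3 - <<'E'
from workcell import bot
import cv2
p=bot.camera("top");cv2.imwrite("pics/t5.png",cv2.resize(p["img"][180:270,220:340],None,fx=6,fy=6,interpolation=2)[:,:,::-1])
p=bot.camera("scene");cv2.imwrite("pics/s5.png",cv2.resize(p["img"][140:210,190:290],None,fx=8,fy=8,interpolation=2)[:,:,::-1])
p=bot.camera("wrist");cv2.imwrite("pics/w5.png",cv2.resize(p["img"][150:300,170:350],None,fx=4,fy=4,interpolation=2)[:,:,::-1])
E
```

```text
clock: 7.65
eef_pos: [0.4907, -0.109, 0.0416]
tool_rot: [0.809, 0.588, -0.0, -0.0]
ft_force: [-0.4, -0.2, 0.3]
grip_width: 0.0002
```

View pics/s5.png

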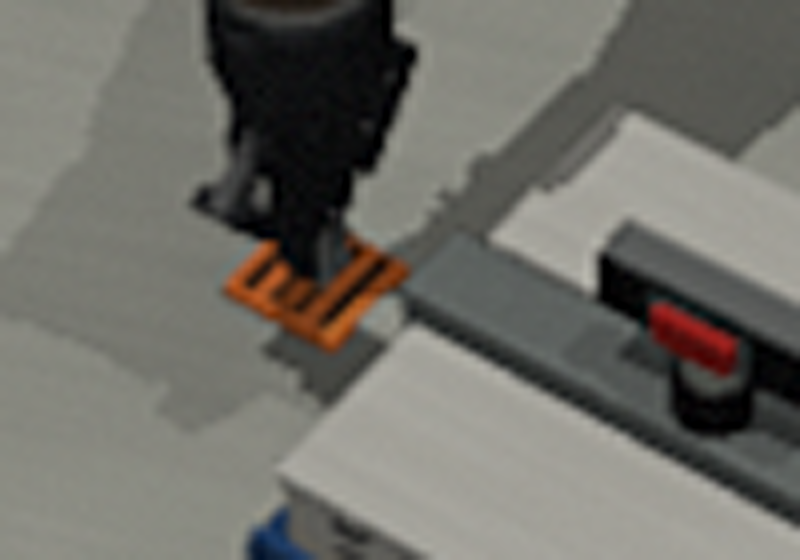

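View pics/w5.png

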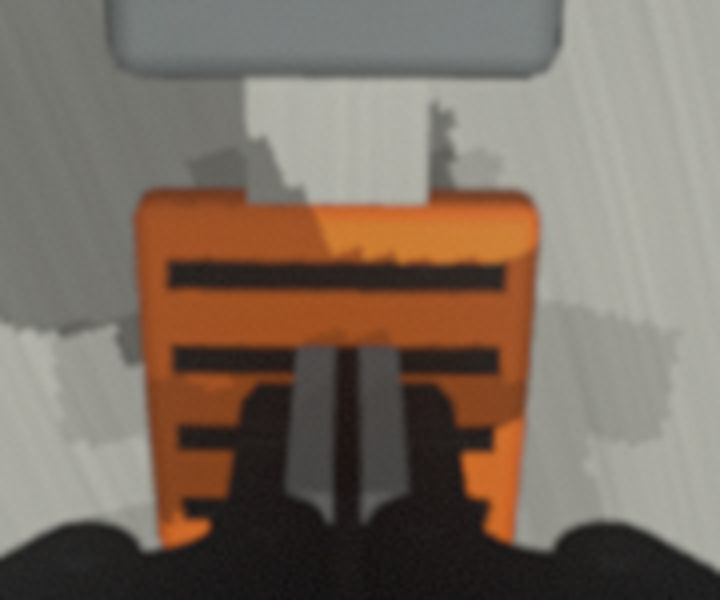

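The wrist and scene views show the pad still up and the tips (wrist 257,237) not yet on it. The tips sit higher than the stated 19 mm, so I'll keep going down in small steps and watch the force.

```bash
for i in 1; do python3 -m handwheel '[{"dx":0,"dy":0,"dz":0.12,"ax":0,"ay":0,"az":0},{"dx":0,"dy":0,"dz":0.12,"ax":0,"ay":0,"az":0},{"dx":0,"dy":0,"dz":0,"ax":0,"ay":0,"az":0}]' -1; done | grep -E "pos|force"
python3 -m handwheel '[{"dx":0,"dy":0,"dz":0.12,"ax":0,"ay":0,"az":0},{"dx":0,"dy":0,"dz":0,"ax":0,"ay":0,"az":0}]' -1| grep -E "pos|force"
python3 - <<'E'
from workcell import bot
import cv2
p=bot.camera("wrist");cv2.imwrite("pics/w6.png",cv2.resize(p["img"][150:300,170:350],None,fx=4,fy=4,interpolation=2)[:,:,::-1])
E
```

```text
eef_pos: [0.4914, -0.1093, 0.0364]
ft_force: [-1.1, 0.1, 4.6]
eef_pos: [0.4915, -0.1094, 0.0337]
ft_force: [-1.7, -0.1, 6.5]
```

View pics/w6.png

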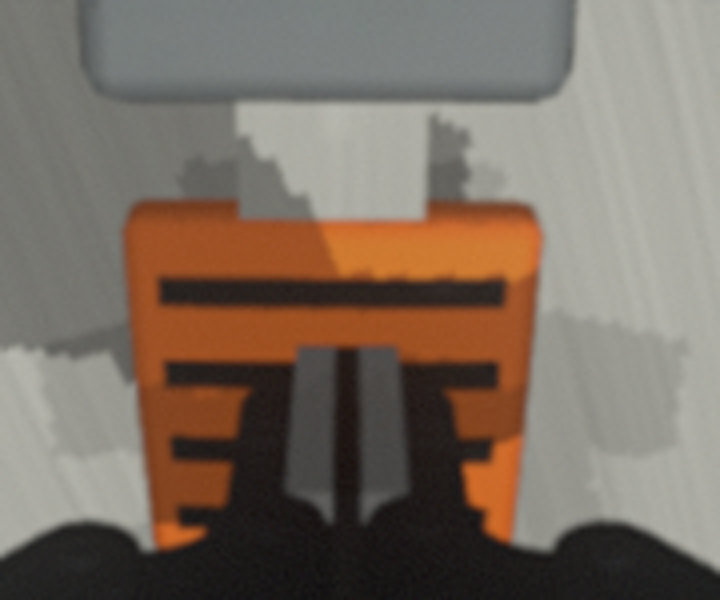

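```bash
python3 -m handwheel '[{"dx":0,"dy":0,"dz":0.12,"ax":0,"ay":0,"az":0},{"dx":0,"dy":0,"dz":0.12,"ax":0,"ay":0,"az":0},{"dx":0,"dy":0,"dz":0,"ax":0,"ay":0,"az":0}]' -1| grep -E "pos|force"
python3 -m handwheel '[{"dx":0,"dy":0,"dz":0.12,"ax":0,"ay":0,"az":0},{"dx":0,"dy":0,"dz":0.12,"ax":0,"ay":0,"az":0},{"dx":0,"dy":0,"dz":0,"ax":0,"ay":0,"az":0}]' -1| grep -E "pos|force"
```

```text
eef_pos: [0.4915, -0.1094, 0.0281]
ft_force: [-1.8, -0.8, 9.0]
eef_pos: [0.4918, -0.1089, 0.023]
ft_force: [-4.9, 1.8, 14.2]
```

```bash
python3 -m handwheel '[{"dx":0,"dy":0,"dz":0.1,"ax":0,"ay":0,"az":0},{"dx":0,"dy":0,"dz":0.08,"ax":0,"ay":0,"az":0},{"dx":0,"dy":0,"dz":0,"ax":0,"ay":0,"az":0}]' -1| grep -E "clock|pos|force"
python3 - <<'E'
from workcell import bot
import cv2
p=bot.camera("wrist");cv2.imwrite("pics/w7.png",cv2.resize(p["img"][100:300,130:380],None,fx=3,fy=3,interpolation=2)[:,:,::-1])
E
```

```text
clock: 9.25
eef_pos: [0.4921, -0.1089, 0.0222]
ft_force: [-12.6, 1.5, 40.4]
```

View pics/w7.png

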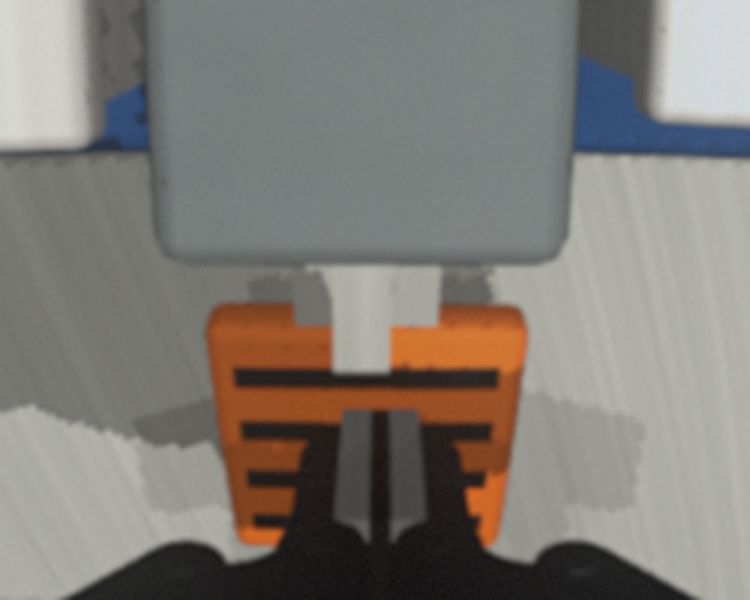

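Pedal is at its bottom: 17 mm of travel, then the force rose sharply to 40 N. Releasing straight up.

```bash
python3 -m handwheel '[{"dx":0,"dy":0,"dz":-0.4,"ax":0,"ay":0,"az":0},{"dx":0,"dy":0,"dz":-0.6,"ax":0,"ay":0,"az":0},{"dx":0,"dy":0,"dz":-1,"ax":0,"ay":0,"az":0},{"dx":0,"dy":0,"dz":-1,"ax":0,"ay":0,"az":0},{"dx":0,"dy":0,"dz":-1,"ax":0,"ay":0,"az":0},{"dx":0,"dy":0,"dz":-1,"ax":0,"ay":0,"az":0},{"dx":0,"dy":0,"dz":-1,"ax":0,"ay":0,"az":0},{"dx":0,"dy":0,"dz":-1,"ax":0,"ay":0,"az":0},{"dx":0,"dy":0,"dz":0,"ax":0,"ay":0,"az":0}]' -1; python3 where.py .5535 .0808 .2
python3 - <<'E'
from workcell import bot
import cv2
p=bot.camera("wrist");cv2.imwrite("pics/w8.png",p["img"][:,:,::-1])
E
```

```text
clock: 10.2
eef_pos: [0.4934, -0.1095, 0.1951]
tool_rot: [0.809, 0.588, 0.002, 0.003]
ft_force: [1.0, -0.6, 0.9]
grip_width: 0.0001
clock 10.2 pos [ 0.4934 -0.1095  0.1951] q [-0.22  0.25 -0.02  1.29  0.    1.67] F [ 1.  -0.6  0.9] w 0.0001
rows-units shift [ 7.98 -0.06 -0.19] turn [ 0.05 -0.    0.01]
```

View pics/w8.png

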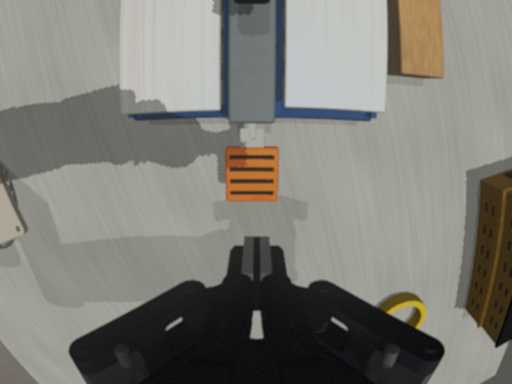

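Pedal is back up (pad at 252,174, white lever level). Now moving over the handle with the gripper open.

```bash
python3 -m handwheel '[{"dx":0.5,"dy":0,"dz":-0.2,"ax":0.05,"ay":0,"az":0},{"dx":1,"dy":0,"dz":0,"ax":0,"ay":0,"az":0},{"dx":1,"dy":0,"dz":0,"ax":0,"ay":0,"az":0},{"dx":1,"dy":0,"dz":0,"ax":0,"ay":0,"az":0},{"dx":1,"dy":0,"dz":0,"ax":0,"ay":0,"az":0},{"dx":1,"dy":0,"dz":0,"ax":0,"ay":0,"az":0},{"dx":1,"dy":0,"dz":0,"ax":0,"ay":0,"az":0},{"dx":1,"dy":-0.03,"dz":0,"ax":0,"ay":0,"az":0},{"dx":0.48,"dy":-0.03,"dz":0,"ax":0,"ay":0,"az":0},{"dx":0,"dy":0,"dz":0,"ax":0,"ay":0,"az":0}]' 1; python3 where.py .5535 .0808 .123
python3 - <<'E'
from workcell import bot
import cv2
p=bot.camera("wrist");cv2.imwrite("pics/w9.png",p["img"][:,:,::-1])
E
```

```text
clock: 11.25
eef_pos: [0.5507, 0.0829, 0.1953]
tool_rot: [0.808, 0.589, -0.003, -0.004]
ft_force: [0.1, 0.1, -0.2]
grip_width: 0.0856
clock 11.25 pos [0.5507 0.0829 0.1953] q [0.15 0.37 0.14 1.35 0.   2.03] F [ 0.1  0.1 -0.2] w 0.0856
rows-units shift [-0.04  0.16  2.89] turn [-0.07  0.01  0.03]
```

View pics/w9.png

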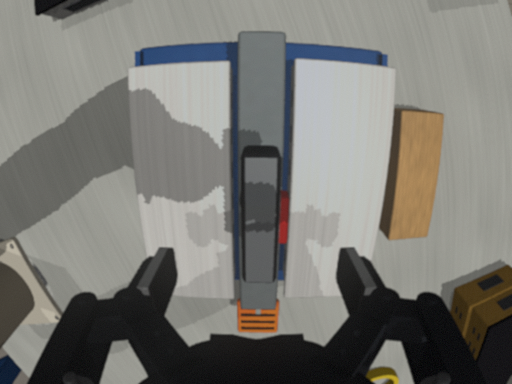

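```bash
python3 -m handwheel '[{"dx":-0.04,"dy":0.16,"dz":0.5,"ax":-0.07,"ay":0.01,"az":0.03},{"dx":0,"dy":0,"dz":0,"ax":0,"ay":0,"az":0}]' 1; python3 where.py .5535 .0808 .123
python3 - <<'E'
from workcell import bot
from h import *
import cv2
p=bot.camera("wrist");cv2.imwrite("pics/w10.png",p["img"][:,:,::-1])
o=bot.get_obs();e=np.array(p["eye"])
for n,u,v,z in []: pass
g=cv2.cvtColor(p["img"],cv2.COLOR_RGB2GRAY)
hsv=cv2.cvtColor(p["img"],cv2.COLOR_RGB2HSV);m=((hsv[...,0]<8)|(hsv[...,0]>172))&(hsv[...,1]>150)&(hsv[...,2]>70)
ys,xs=np.nonzero(m[:, 240:330]);xs=xs+240;print("red",len(xs),xs.min(),xs.max(),ys.min(),ys.max())
def P(u,v,z): d=wray(p,u,v);return e+d*(z-e[2])/d[2]
print("btn",P(np.percentile(xs,97),ys.mean(),.165))
# predicted px for bar corners
from scipy.optimize import least_squares
c,s=np.cos(np.radians(-18)),np.sin(np.radians(-18))
def pw(X):
    q=R.from_quat(p["rotation"]).inv().apply(np.array(X)-e);t=np.arctan2(np.hypot(q[0],q[1]),q[2]);h=np.hypot(q[0],q[1]);K=p["intrinsics"];return [K[0,2]+K[0,0]*t*q[0]/h,K[1,2]+K[0,0]*t*q[1]/h]
big=cv2.resize(p["img"],None,fx=1.5,fy=1.5,interpolation=2)
for z,X,Y,col in [(.175,.013,.05,(0,255,0)),(.105,.02,.14,(255,255,0)),(.05,.13,.14,(0,255,255))]:
    q=[]
    for a,b in [(-1,-1),(1,-1),(1,1),(-1,1)]:
        for_ = [.553+c*a*X-s*b*Y,.081+s*a*X+c*b*Y,z];q.append(pw(for_))
    cv2.polylines(big,[(np.array(q)*1.5).round().astype(np.int32)],True,col,1)
cv2.imwrite("pics/w10o.png",big[:,:,::-1])
E
```

```text
clock: 11.5
eef_pos: [0.5531, 0.0778, 0.1825]
tool_rot: [0.81, 0.586, -0.0, 0.0]
ft_force: [-0.7, -0.3, -1.1]
grip_width: 0.0853
clock 11.5 pos [0.5531 0.0778 0.1825] q [ 0.14  0.37  0.11  1.31 -0.    2.03] F [-0.7 -0.3 -1.1] w 0.0853
rows-units shift [ 0.12 -0.02  2.38] turn [-0.    0.   -0.03]
red 365 275 283 198 246
btn [0.5691947  0.07130958 0.165     ]
```

View pics/w10o.png

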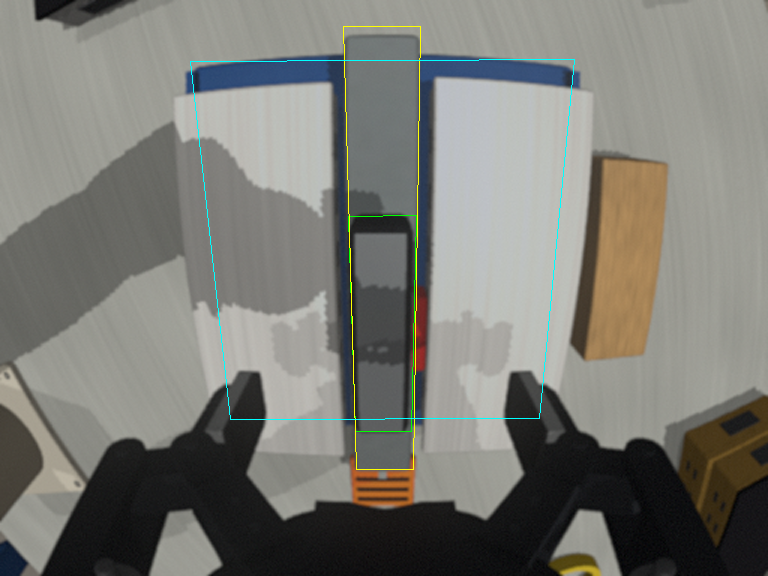

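```bash
python3 -m handwheel '[{"dx":0.12,"dy":-0.02,"dz":0.6,"ax":0,"ay":0,"az":-0.03},{"dx":0,"dy":0,"dz":0.7,"ax":0,"ay":0,"az":0},{"dx":0,"dy":0,"dz":0.6,"ax":0,"ay":0,"az":0},{"dx":0,"dy":0,"dz":0.4,"ax":0,"ay":0,"az":0},{"dx":0,"dy":0,"dz":0,"ax":0,"ay":0,"az":0}]' 1; python3 where.py .5535 .0808 .123
python3 - <<'E'
from workcell import bot
import cv2
p=bot.camera("wrist");cv2.imwrite("pics/w11.png",p["img"][:,:,::-1])
p=bot.camera("scene");cv2.imwrite("pics/s11.png",cv2.resize(p["img"][110:250,200:360],None,fx=4.5,fy=4.5,interpolation=2)[:,:,::-1])
E
```

```text
clock: 12.05
eef_pos: [0.554, 0.0814, 0.1254]
tool_rot: [0.809, 0.588, 0.0, 0.0]
ft_force: [0.4, 0.2, -0.5]
grip_width: 0.0852
clock 12.05 pos [0.554  0.0814 0.1254] q [ 0.15  0.41  0.01  1.17 -0.    2.03] F [ 0.4  0.2 -0.5] w 0.0852
rows-units shift [-0.03 -0.01  0.1 ] turn [ 0. -0.  0.]
```

View pics/w11.png

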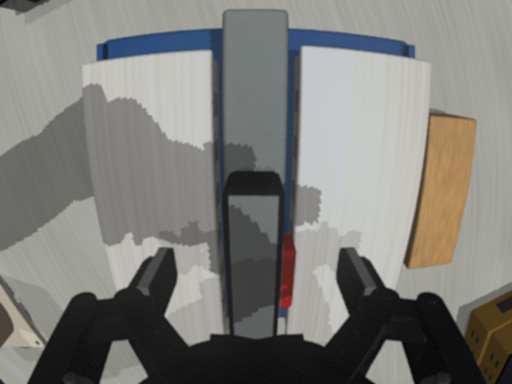

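View pics/s11.png

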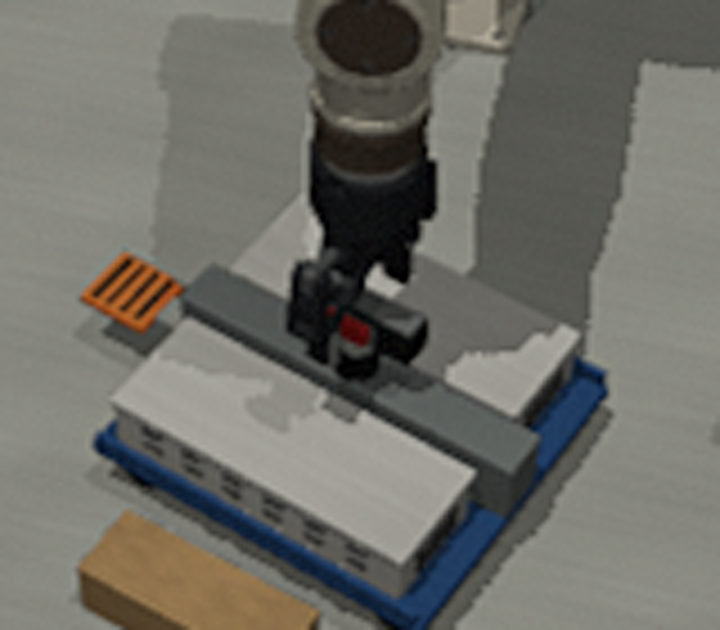

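```bash
python3 -m handwheel '[{"dx":-0.03,"dy":-0.01,"dz":0.1,"ax":0,"ay":0,"az":0},{"dx":0,"dy":0,"dz":0,"ax":0,"ay":0,"az":0},{"dx":0,"dy":0,"dz":0,"ax":0,"ay":0,"az":0},{"dx":0,"dy":0,"dz":0,"ax":0,"ay":0,"az":0},{"dx":0,"dy":0,"dz":0,"ax":0,"ay":0,"az":0},{"dx":0,"dy":0,"dz":0,"ax":0,"ay":0,"az":0}]' -1; python3 where.py .5535 .0808 .123
python3 - <<'E'
from workcell import bot
import cv2
p=bot.camera("wrist");cv2.imwrite("pics/w12.png",p["img"][:,:,::-1])
p=bot.camera("scene");cv2.imwrite("pics/s12.png",cv2.resize(p["img"][110:250,200:360],None,fx=4.5,fy=4.5,interpolation=2)[:,:,::-1])
E
```

```text
clock: 12.75
eef_pos: [0.5531, 0.0822, 0.125]
tool_rot: [0.809, 0.588, 0.001, -0.0]
ft_force: [-5.3, 1.6, 6.0]
grip_width: 0.0255
clock 12.75 pos [0.5531 0.0822 0.125 ] q [0.15 0.41 0.01 1.17 0.   2.03] F [-5.3  1.6  6. ] w 0.0255
rows-units shift [-0.05  0.03  0.08] turn [ 0.   -0.01  0.01]
```

View pics/w12.png

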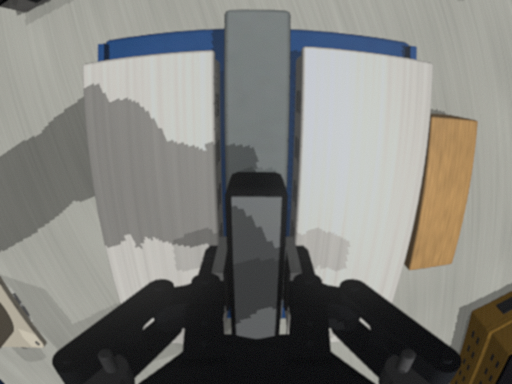

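View pics/s12.png

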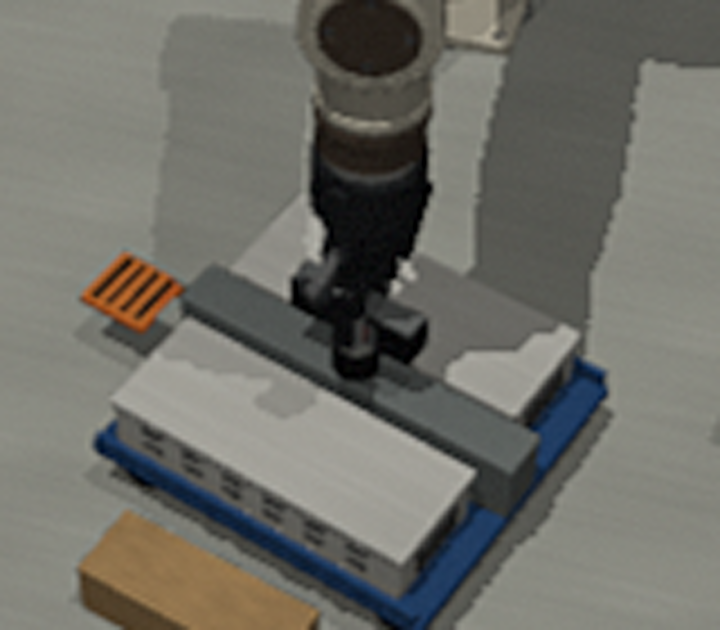

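Grip width is 25.5 mm, so the button is squeezed in and the pads cover it. Drawing up.

```bash
python3 -m handwheel '[{"dx":0,"dy":0,"dz":-0.2,"ax":0,"ay":0,"az":0},{"dx":0,"dy":0,"dz":-0.3,"ax":0,"ay":0,"az":0},{"dx":0,"dy":0,"dz":-0.3,"ax":0,"ay":0,"az":0},{"dx":0,"dy":0,"dz":0,"ax":0,"ay":0,"az":0}]' -1; python3 where.py .5530 .0815 .235
```

```text
clock: 13.25
eef_pos: [0.5531, 0.0821, 0.1445]
tool_rot: [0.809, 0.588, 0.001, -0.001]
ft_force: [-5.8, 2.9, -2.4]
grip_width: 0.0257
clock 13.25 pos [0.5531 0.0821 0.1445] q [0.15 0.39 0.04 1.22 0.   2.03] F [-5.8  2.9 -2.4] w 0.0257
rows-units shift [-0.02  0.   -3.62] turn [-0.   -0.01  0.01]
```

```bash
python3 -m handwheel '[{"dx":0,"dy":0,"dz":-0.4,"ax":0,"ay":0,"az":0},{"dx":0,"dy":0,"dz":-0.4,"ax":0,"ay":0,"az":0},{"dx":0,"dy":0,"dz":-0.3,"ax":0,"ay":0,"az":0},{"dx":0,"dy":0,"dz":0,"ax":0,"ay":0,"az":0}]' -1 | grep -E "pos|force|width";python3 -m handwheel '[{"dx":0,"dy":0,"dz":-0.3,"ax":0,"ay":0,"az":0},{"dx":0,"dy":0,"dz":-0.3,"ax":0,"ay":0,"az":0},{"dx":0,"dy":0,"dz":-0.3,"ax":0,"ay":0,"az":0},{"dx":0,"dy":0,"dz":0,"ax":0,"ay":0,"az":0}]' -1 | grep -E "pos|force|width"
python3 - <<'E'
from workcell import bot
import cv2
p=bot.camera("scene");cv2.imwrite("pics/s13.png",cv2.resize(p["img"][90:250,200:360],None,fx=3.7,fy=3.7,interpolation=2)[:,:,::-1])
E
```

```text
eef_pos: [0.5532, 0.0821, 0.1727]
ft_force: [-5.8, 3.9, -2.1]
grip_width: 0.0256
eef_pos: [0.5531, 0.0821, 0.1941]
ft_force: [-4.6, 3.3, -6.9]
grip_width: 0.0254
```

View pics/s13.png

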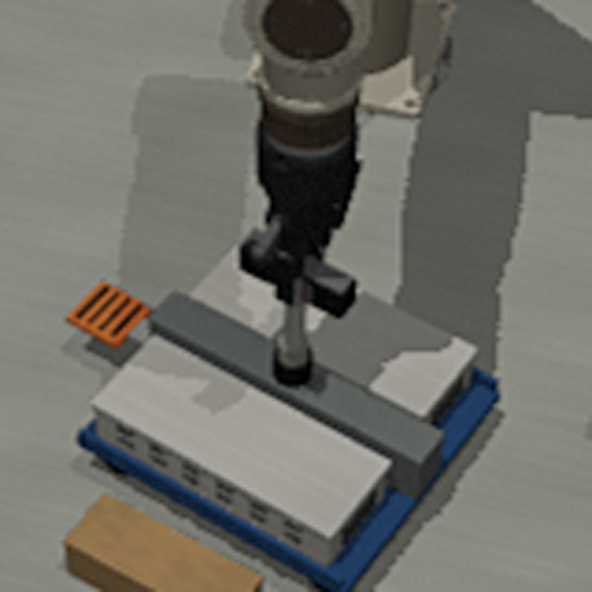

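The picture shows the tube drawn out of the sleeve (292,320), and the force rose past the first stop at about 55 mm. Continuing.

```bash
python3 -m handwheel '[{"dx":0,"dy":0,"dz":-0.4,"ax":0,"ay":0,"az":0},{"dx":0,"dy":0,"dz":-0.4,"ax":0,"ay":0,"az":0},{"dx":0,"dy":0,"dz":-0.4,"ax":0,"ay":0,"az":0},{"dx":0,"dy":0,"dz":-0.2,"ax":0,"ay":0,"az":0},{"dx":0,"dy":0,"dz":0,"ax":0,"ay":0,"az":0}]' -1 | grep -E "pos|force|width";python3 -m handwheel '[{"dx":0,"dy":0,"dz":-0.12,"ax":0,"ay":0,"az":0},{"dx":0,"dy":0,"dz":-0.12,"ax":0,"ay":0,"az":0},{"dx":0,"dy":0,"dz":0,"ax":0,"ay":0,"az":0}]' -1 | grep -E "pos|force|width"
```

```text
eef_pos: [0.5532, 0.082, 0.2297]
ft_force: [-4.5, 4.1, -8.7]
grip_width: 0.0255
eef_pos: [0.5531, 0.082, 0.2352]
ft_force: [-3.7, 4.4, -8.3]
grip_width: 0.0261
```

```bash
python3 -m handwheel '[{"dx":0,"dy":0,"dz":-0.1,"ax":0,"ay":0,"az":0},{"dx":0,"dy":0,"dz":0,"ax":0,"ay":0,"az":0}]' -1 | grep -E "pos|force|width";python3 -m handwheel '[{"dx":0,"dy":0,"dz":-0.06,"ax":0,"ay":0,"az":0},{"dx":0,"dy":0,"dz":0,"ax":0,"ay":0,"az":0}]' -1 | grep -E "pos|force|width"
```

```text
eef_pos: [0.553, 0.082, 0.2356]
ft_force: [-1.6, 5.2, -16.5]
grip_width: 0.0256
eef_pos: [0.5529, 0.082, 0.2357]
ft_force: [-0.4, 5.2, -21.7]
grip_width: 0.0254
```

The height stays at 0.2357 while the force climbs to 22 N, so this is the second stop. Checking that it holds.

```bash
python3 -m handwheel '[{"dx":0,"dy":0,"dz":0,"ax":0,"ay":0,"az":0},{"dx":0,"dy":0,"dz":0,"ax":0,"ay":0,"az":0},{"dx":0,"dy":0,"dz":0,"ax":0,"ay":0,"az":0},{"dx":0,"dy":0,"dz":0,"ax":0,"ay":0,"az":0},{"dx":0,"dy":0,"dz":0,"ax":0,"ay":0,"az":0}]' -1
python3 - <<'E'
from workcell import bot
from h import *
import cv2
p=bot.camera("scene");cv2.imwrite("pics/s14.png",cv2.resize(p["img"][60:260,180:380],None,fx=3,fy=3,interpolation=2)[:,:,::-1])
for n,X in (("bar centre .27",[.553,.081,.27]),("bar top",[.553,.081,.285])): print(n,((proj(p,X)-[180,60])*3).round())
for t in ("tray_b","pouch_box"):
    for r in bot.trace(t,p)[:2]: print(t,round(r["confidence"],2),r["rect"])
p=bot.camera("wrist");cv2.imwrite("pics/w14.png",p["img"][:,:,::-1])
E
```

```text
clock: 15.8
eef_pos: [0.553, 0.082, 0.2357]
tool_rot: [0.809, 0.588, -0.001, -0.001]
ft_force: [-0.1, 5.6, -22.2]
grip_width: 0.0255
bar centre .27 [302. 283.]
bar top [302. 272.]
tray_b 0.98 [288.6, 179.5, 73.5, 51.0]
tray_b 0.9 [265.1, 213.2, 81.6, 63.8]
pouch_box 0.61 [245.6, 245.7, 55.5, 41.3]
```

View pics/s14.png

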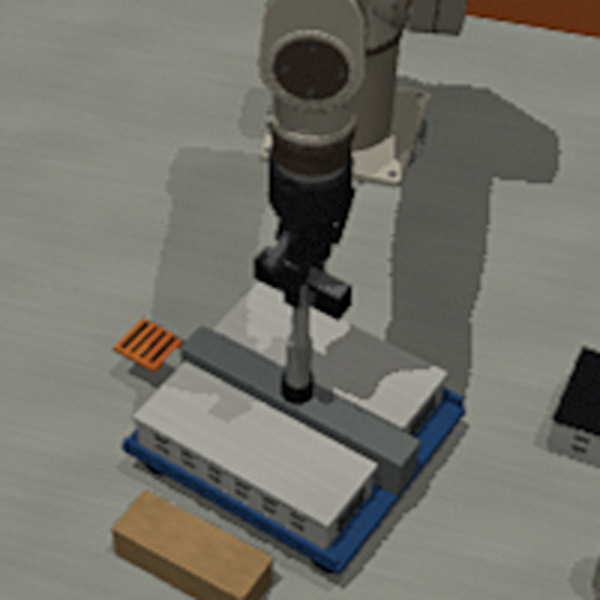

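View pics/w14.png

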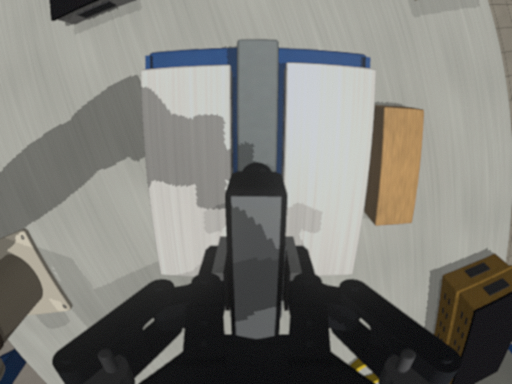

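The scene view shows the bar at (302,285), which matches its predicted position at 270 mm. Both tubes are out, the trays have not moved and the grip is stable. Handing in.

```bash
python3 -c "
from workcell import bot
print(bot.job_done());o=bot.get_obs();print(o['clock'],o['eef_pos'],o['ft_force'],o['grip_width'])"
```

```text
the job is handed in; nothing more can be done
None
the job is handed in; nothing more can be done
```

The job is done and handed in at about 16 s of the 42 s allowed. No verdict was reported.

- **Pedal:** I pressed it straight down to its bottom stop, about 17 mm, where the force rose sharply. I then let it come up, and the camera showed it level again.
- **Handle:** I pinched the bar at its middle from above, with the pads over the red button, so that the button was squeezed in. The opening read 25.5 mm, slightly under the 27 mm I expected for bar plus squeezed-in button. I drew it straight up about 110 mm, past the first stop, until the height stopped changing at the second stop.
- **Last checks before handing in:** over 0.5 s the arm held steady with about 22 N of pull and the grip opening unchanged. The bar appeared in the picture where a height of 270 mm puts it. The caddy trays and the box looked unmoved; I did not compare the other objects again.

Two things did not go as described or were marginal:

- **Fingertip offset:** the fingertips were about 17 mm behind the reported TCP, not 19 mm ahead of it. I found this by touching the pedal and corrected the grasp height for it.
- **Pedal force:** the fingertips reached 40.4 N on the pedal at its bottom stop. The 40 N limit is for the arm and the gripper's body, and the wrist limit is 120 N.

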